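# Feed a tray of rings through the blasting cabinet's flap

## Task

With the fingertips, slide the rectangular tray of rings along the feed shelf to the chute mouth of the blasting cabinet and push it steadily in through the hanging flap until it goes down the chute inside. Promptly pull the fingers straight back out of the mouth, before the flap swings shut on them, and finish with the flap hanging shut behind the tray. Do not lift the tray or flip it over, and leave the tin, the block and everything else on the bench where they are.

Things in the scene. Friction and masses are not known exactly. Their poses are not given: they have to be found in the camera images.
- mouth (a point): Mouth of the feed chute on the side of the cream blasting cabinet: middle of the sill, on the surface of the feed shelf (60 mm above the bench), right below the shut flap. x points level INTO the chute, y along the sill, z up. The mouth is 112 mm wide between upright cheeks that flare outwards over the last 15 mm before it.
- shelf_mid (a point): Middle of the level steel feed shelf's surface, axes as the mouth's. The shelf is 220 mm long (mouth x from -220 to 0) and 300 mm wide (y +-150 mm), with 8 mm high lips along its two sides, and at x = 0 a 30 mm high upstand on both sides of the mouth.
- rod_mid (a point): Middle of the flap's hinge rod, 8 mm thick, 70 mm above the shelf at the mouth's x = 0. A clear hood, its top 88 mm above the shelf, covers the chute from the rod to x = 140 mm, where the cabinet (330 mm high) begins: fingers get in only low and slanting, under the rod.
- chute_edge (a point): Edge where the chute falls away: a slippery polished floor runs level from the shelf to here, 33 mm inside the flap, then drops at 30 degrees to a stop at mouth x = 117 mm. The tray tips over and slides down by itself once its rear end is about level with the flap (mouth x = 0): the fingertips follow it 5 to 15 mm past x = 0.
- flap (a joint): Angle of the aluminium flap, rad: 0 hanging shut, growing as it is pushed inwards, at most 1.4. 104 mm wide, hung from the rod, lower edge 6 mm above the shelf. 60 g, no latch, damped hinge: it swings shut in about 2.5 s when nothing holds it. Pushing it open takes under 1 N.
- tray_mid (a point): Centre (14 mm above its underside) of a low rectangular aluminium tray, 70 mm along its x, 64 mm along its y, 28 mm high, about 220 g, with a dark pad and three rings in it. It starts on the shelf 105 to 145 mm before the mouth, up to 45 mm to either side of its middle, up to 0.3 rad askew, x roughly towards the mouth. Friction on the shelf about 0.6.
- tin: round closed aluminium tin, 57 mm across and 20 mm high, standing on the feed shelf in one corner beside the chute mouth; origin at the centre of its underside. Bystander
- block: dark wooden ring block 50 x 36 x 20 mm on the feed shelf in the other corner beside the mouth; origin at the centre of its underside. Bystander
- ball_vise: steel engraver's ball vise, 112 mm across and 90 mm high, on the bench; origin at the centre of its underside. Bystander
- graver: wood-handled graver 130 mm long lying on the bench; origin half-way along it at bench level. Bystander
- jar: small glass jar with black cap, 52 mm across, 65 mm high, on the bench; origin at the centre of its underside. Bystander
- calipers: steel calipers 150 mm long lying on the bench; origin at its middle. Bystander
- loupe: folding loupe about 65 mm long, 20 mm high, on the bench; origin under its lens. Bystander
Mind the look-alikes: they are no part of the job. Leave any green or red look-alike of the part that bears tray_mid alone.

How it is judged:
By the outcome, as a careful person would: the job done as asked, in the order asked, and still so for the second after the job is handed in, with the robot touching nothing.
It also fails if it takes over 58 s, if anything falls off the work surface, if the arm or the gripper's body presses on something with over 40 N, if the wrist force passes 120 N, or if a joint passes its speed limit or range.

## Robot

A 6-joint arm with a two-finger parallel gripper is mounted at the origin on the work surface. World frame = base frame: x ahead of the robot, y to its left, z up, the work surface at z = 0. Lengths are in mm, angles in rad, forces in N, time in s.
With the tool pointing down it reaches from about 275 to 1000 mm from the base axis. Payload 8.4 kg.
Tool frame: the origin (TCP) lies midway between the tips of the shut fingers; the grasp point (between the pads) lies 19 mm behind it; y points along the fingers, z is the direction in which the jaws open and shut, and the axes are right-handed (so a half turn about y gives the same grasp; the last joint's range is limited). The gripper opens to 85 mm and grips with 20 to 120 N. Pads are 22 mm wide; open, the fingers measure 114 mm over their backs; the gripper's body (76 mm by 85 mm) begins 54 mm behind the grasp point. The pads swing forward as they close: fully open they stand 13 mm farther back than shut.
Start: joints at [1.236, 0.353, 1.633, -0, 1.155, -0.002], TCP at [204.18, 590.71, 197.981] pointing down, gripper open.
Joint ranges: [-2.63, 2.63], [-0.92, 2.1], [0.06, 2.66], [-1.3, 4.44], [0, 2.69], [-3.02, 3.02]. Speed limits (rad/s): [2.22, 2.22, 2.79, 3.14, 3.14, 3.14].

## Interface

Orientations are given as [roll, pitch, yaw] about the fixed x, y, z axes, in that order (R = Rz(yaw) Ry(pitch) Rx(roll)).
In Python, from rig import r gives the robot as it stands. The module is installed in compiled form; this text tells all that it offers.
- The arm moves only by the tool apply_moves, never from a script. Its argument "plan" is text: rows parted by semicolons, each of 7 numbers parted by spaces: the shift along the tool's x, y, z in cm, then the turn, a rotation vector about the tool's x, y, z in degrees, then the closure, from 0 (fully open) to 1 (shut). A call has 1 to 20 rows; each row shifts and turns the pose as measured when the row begins, along the tool's axes as they then stand; what a row does not reach is not made up. A row lasts 1/10 s, in which the tool goes at most 50 mm and 8.59 degrees, less where a joint would pass 70% of its speed; a pose out of reach is approached as far as the arm can. A call is refused whole if a number of a shift passes 5 or a number of a turn 8.59, either way. A call with a gripper value outside its range is refused whole. The fingers move at their own pace and stop on an object; "squeeze" is the grip in N (left out, the last holds). Time passes only in rows, so rows that do not move let the fingers close. It gives the time, the measured TCP pose, the force and the opening at its end, in the units of the state.
- r.sense(): the state, without advancing time (a new reading comes with each control period).
- r.grab_frame(name): name is "scene" or "top" or "wrist"; returns the picture (400x640x3 uint8, blue, green, red); there is no depth.
- r.get_calibration(name): a dict with "vertical_fov" (degrees; the focal length in pixels is half the picture's height over the tangent of half this angle, whatever the lens; pixels are square), "cx", "cy" (the principal point, pixels), "R" (3x3) and "t" (3): a world point X has camera coordinates R X + t; the wrist camera has in their place "hand_eye" (4x4, takes a point from camera to tool coordinates, whose origin is the TCP and whose axes are the tool frame's). Camera axes: x right, y down, z forward; pixel columns grow to the right and rows downward; lengths in mm; the calibration is good to about 2 mm. The wrist camera is an equidistant fisheye: a pixel r from the principal point sees the ray r / f radians off the axis. A picture is of the moment at which its call begins: read the wrist's pose just before it. get_calibration takes no time and is no camera call.
- r.sign_off(): hands the job in, once; it reports no verdict.
The state is a dict: "clock": time; "qpos": joint angles; "qvel": joint speeds; "joint_efforts": joint torques, N m; "eef_pos": TCP position; "tcp_rot": TCP orientation; "contact_force": force on the tool from outside, world axes, zero at the start; "wrist_torque": the same for the moment, N m; "opening": opening from 0.0 (shut) to 1.0 (fully open).
Only numpy, scipy, OpenCV 4.12 (cv2) and the standard library are available. Lean on these libraries where they do the work, as an engineer would, in place of code of your own. Each camera call takes 0.05 s, during which the arm holds its last target. There are 200 camera calls.

## Working session

There is one attempt and no reset: what is moved stays moved. The work goes in short steps, Python scripts to look and compute and a tool call to move; the robot and the scene stay as the last step left them, time stands still between calls to the robot, and variables do not carry over. Pictures are saved under pics/ and viewed, about 8 in all and at most 12, crops included, and the job is handed in when it is done.

Besides the shell and the picture viewer there is one more tool, called after "Emit:" as a command line: name --argument value ..., lists and objects as JSON in quotes. apply_moves: Moves the arm, as the interface text tells. Its arguments: {"type":"object","properties":{"plan":{"type":"string"},"squeeze":{"type":"number"}},"required":["plan"]}

```bash
mkdir -p pics; python3 - <<'E'
from rig import r
import cv2,numpy as np
s=r.sense();print(s)
for n in("scene","top","wrist"):
    cv2.imwrite(f"pics/{n}0.png",r.grab_frame(n));print(n,r.get_calibration(n))
E
```

```text
{'clock': 0.0, 'qpos': array([ 1.23559945e+00,  3.53663270e-01,  1.63415914e+00, -4.48161258e-05,
        1.15520706e+00, -2.40395163e-03]), 'qvel': array([-0.00116834,  0.00039139,  0.00159755, -0.0016442 , -0.00140617,
        0.00076834]), 'joint_efforts': array([ 3.07436072e-03, -6.05255270e+01, -3.42067516e+01,  2.77393847e-04,
        9.36707453e-03, -3.12384077e-05]), 'eef_pos': array([204.01598134, 590.19049769, 197.24158087]), 'tcp_rot': array([-1.57223323e+00, -3.75211375e-05, -3.32774773e-01]), 'contact_force': array([0.21716764, 0.49391178, 1.08547243]), 'wrist_torque': array([-0.00491328,  0.05650475, -0.02418572]), 'opening': 1.001557138172152}
scene {'vertical_fov': 57.553100683816346, 'cx': 319.43536188487263, 'cy': 192.1058498267979, 'R': array([[-0.49775921,  0.86719679,  0.01433486],
       [ 0.66969596,  0.3947939 , -0.62900326],
       [-0.55112893, -0.30349217, -0.77727049]]), 't': array([ 164.97924502, -378.17162165, 1393.14713088])}
top {'vertical_fov': 49.24127606069677, 'cx': 318.82732439880886, 'cy': 208.46101542147954, 'R': array([[ 0.02280339, -0.99931739,  0.02906457],
       [-0.98718801, -0.02709994, -0.15724321],
       [ 0.15792353, -0.02510652, -0.98713212]]), 't': array([ 106.85285745,  568.66890785, 1003.6691099 ])}
wrist {'vertical_fov': 65.70646984690485, 'cx': 318.36561015712135, 'cy': 194.54860571918815, 'hand_eye': array([[-1.36459686e-05,  9.54690555e-01,  2.97600310e-01,
        -7.53908262e+01],
       [ 3.39930081e-04, -2.97600288e-01,  9.54690501e-01,
        -1.76406825e+02],
       [ 9.99999942e-01,  1.14190974e-04, -3.20466993e-04,
         4.07584819e-02],
       [ 0.00000000e+00,  0.00000000e+00,  0.00000000e+00,
         1.00000000e+00]])}
```

View pics/scene0.png

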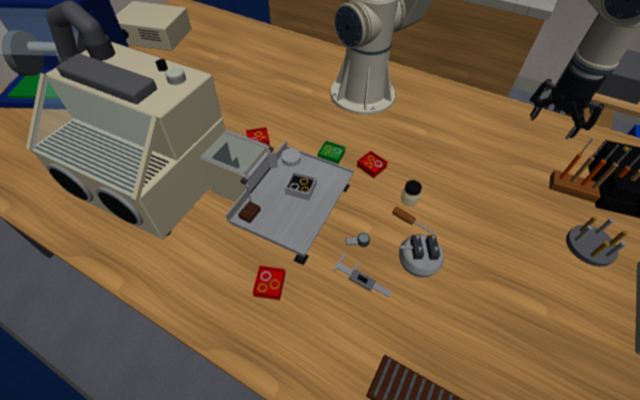

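View pics/top0.png

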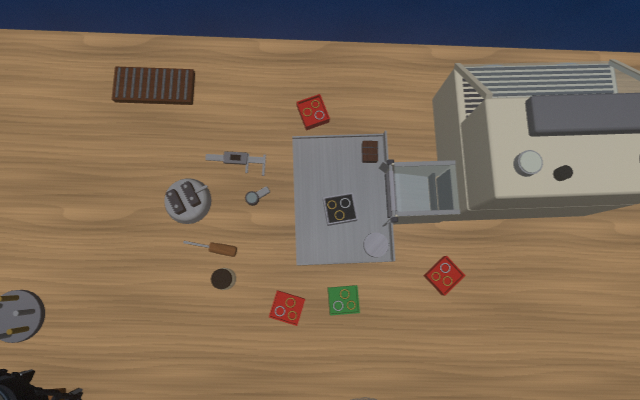

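The tray is the grey one with the dark pad, at top (340,209) and scene (300,185). Look-alikes are red at top (313,111), (287,307) and (444,275), and green at (343,299); I'll leave those alone. The chute mouth is at about top (389,190), and the chute runs to the right (world -y). Next is a close crop of both views.

```bash
python3 - <<'E'
import cv2,numpy as np
a=cv2.imread("pics/top0.png")[125:275,280:470];b=cv2.imread("pics/scene0.png")[120:270,190:370]
a=cv2.resize(a,None,fx=4,fy=4,interpolation=cv2.INTER_CUBIC);b=cv2.resize(b,None,fx=4,fy=4,interpolation=cv2.INTER_CUBIC)
cv2.imwrite("pics/ca.png",a);cv2.imwrite("pics/cb.png",b)
E
```

```text
(no output)
```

View pics/ca.png

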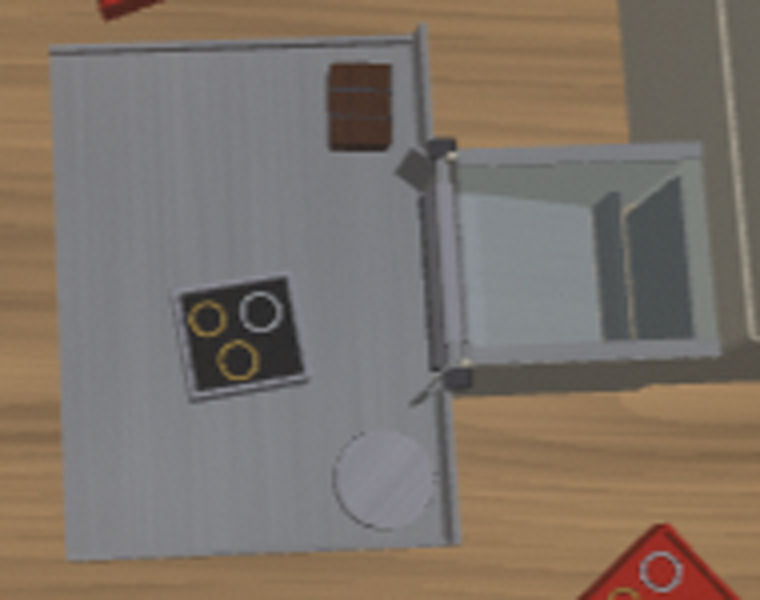

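View pics/cb.png

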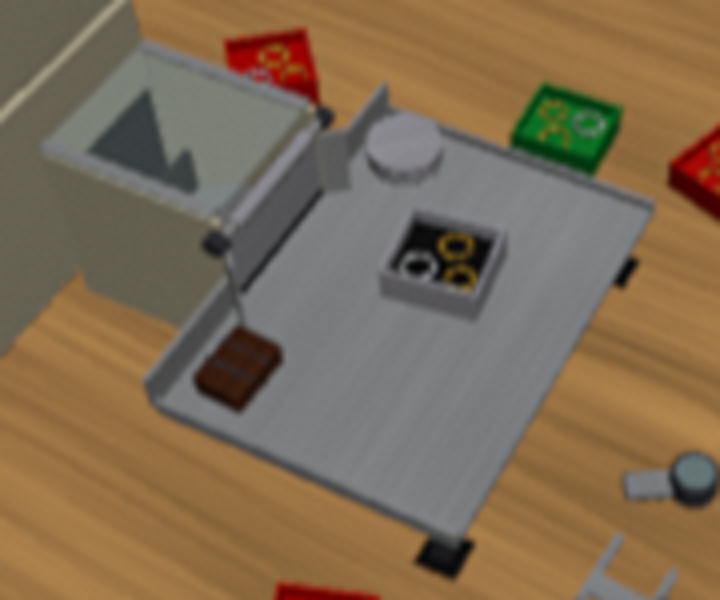

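The crops confirm the aluminium tray with three rings. Its rim corners in crop a are (178,293), (289,277), (308,381) and (192,402), and the rod ends are (440,148) and (458,377). I'll triangulate these across the two views.

```bash
cat > h.py <<'E'
import numpy as np
from rig import r
def ray(n,uv):
    c=r.get_calibration(n);f=200/np.tan(np.radians(c["vertical_fov"])/2);R=np.array(c["R"]);t=np.array(c["t"])
    d=R.T@np.array([(uv[0]-c["cx"])/f,(uv[1]-c["cy"])/f,1]);return -R.T@t,d/np.linalg.norm(d)
def plane(n,uv,z):
    o,d=ray(n,uv);return o+d*(z-o[2])/d[2]
def tri(a,b):
    o1,d1=ray("top",a);o2,d2=ray("scene",b)
    s=np.linalg.lstsq(np.c_[d1,-d2],o2-o1,rcond=None)[0];p=o1+d1*s[0];q=o2+d2*s[1]
    return (p+q)/2,np.linalg.norm(p-q)
E
python3 - <<'E'
from h import *
np.set_printoptions(precision=1,suppress=True)
P={"rodFar":((440,148),(215,243)),"rodNear":((458,377),(322,118)),"sh_near":((67,560),(652,205)),"sh_far":((50,47),(460,540)),
"fm":((289,277),(380,275)),"fr":((178,293),(475,298)),"nm":((308,381),(418,213)),"nr":((192,402),(505,238)),"ups_far":((424,30),(150,385)),"ups_near":((452,545),(385,88))}
Z=dict(rodFar=130,rodNear=130,sh_near=68,sh_far=68,fm=88,fr=88,nm=88,nr=88,ups_far=90,ups_near=90)
for k,(a,b) in P.items():
    a=np.array(a)/4+[280,125];b=np.array(b)/4+[190,120]
    p,e=tri(a,b);print(k,p,round(e,1),"planes",plane("top",a,Z[k])[:2],plane("scene",b,Z[k])[:2])
E
```

```text
rodFar [663.  -35.5 128.5] 2.2 planes [662.  -34.2] [664.2 -35.7]
rodNear [532.7 -44.1 127.1] 0.7 planes [532.5 -43.8] [535.  -41.8]
sh_near [429.8 168.9  58.8] 1.4 planes [429.3 169.3] [438.  171.3]
sh_far [736.6 190.1  60.2] 1.9 planes [734.4 188.9] [739.9 193.4]
fm [596.8  43.7  75.9] 1.5 planes [594.1  45.7] [605.   49.1]
fr [584.1 110.   79.7] 1.3 planes [582.9 109.7] [589.6 114.1]
nm [535.2  33.4  74.6] 1.7 planes [533.7  34.1] [544.9  41.1]
nr [522.1  98.9  72.6] 1.7 planes [519.9 100.4] [534.  104.7]
ups_far [748.8 -34.   76.9] 2.2 planes [744.8 -32.6] [754.5 -25. ]
ups_near [443.3 -51.4  79.3] 2.8 planes [442.2 -48. ] [452.9 -46. ]
```

```bash
cat >> h.py <<'E'
from scipy.spatial.transform import Rotation as Ro
M=np.array([598,-40,60.]);a=-1.505
u=np.array([np.cos(a),np.sin(a),0]);v=np.array([-u[1],u[0],0])
def w(x,y,z): return M+x*u+y*v+np.array([0,0,z])      # mouth -> world
def m(p): p=np.array(p)-M; return np.array([p@u,p@v,p[2]])
def Rt(al,yaw=0):
    al=np.radians(al);q=Ro.from_rotvec([0,0,yaw]);y=q.apply(u*np.cos(al)-[0,0,np.sin(al)]);z=q.apply(v)
    return np.c_[np.cross(y,z),y,z]
def go(T,R=None):
    s=r.sense();R0=Ro.from_euler("xyz",s["tcp_rot"]).as_matrix();R=R0 if R is None else R
    d=np.array(T)-s["eef_pos"]
    print("t",s["clock"],"mouth",m(s["eef_pos"]).round(1),"q",s["qpos"].round(2),"F",s["contact_force"].round(1),"op",round(s["opening"],3))
    print("shift now cm",(R0.T@d/10).round(2),"| after turn cm",(R.T@d/10).round(2),"| turn deg",np.degrees(Ro.from_matrix(R0.T@R).as_rotvec()).round(2))
E
python3 - <<'E'
from h import *
print(m([560,73,74]));print(w(-115,-30,120));go(w(-130,-30,140),Rt(40))
E
```

```text
[-115.25394769  -30.48815414   14.        ]
[560.50379465  72.77869739 180.        ]
t 0.15 mouth [-654.9 -351.7  137.4] q [ 1.24  0.35  1.63  0.    1.16 -0.  ] F [-0.1  0.6  0.6] op 1.0
shift now cm [ 50.02  -0.22 -35.89] | after turn cm [33.94 40.04 32.17] | turn deg [-29.16  62.67 -43.96]
```

Emit:
apply_moves --plan "3.5 -0.3 -2.5 0 0 0 0;3.5 -0.3 -2.5 0 0 0 0;3.5 -0.3 -2.5 0 0 0 0;3.5 -0.3 -2.5 0 0 0 0;3.5 -0.3 -2.5 0 0 0 0;3.5 -0.3 -2.5 0 0 0 0;3.5 -0.3 -2.5 0 0 0 0;3.5 -0.3 -2.5 0 0 0 0;3.5 -0.3 -2.5 0 0 0 0;3.5 -0.3 -2.5 0 0 0 0;3.5 -0.3 -2.5 0 0 0 0;3.5 -0.3 -2.5 0 0 0 0;0 0 0 0 0 0 0"

```text
clock: 1.45
eef_pos: [512.6, 153.6, 232.6]
tcp_rot: [-1.574, -0.001, -0.328]
contact_force: [0.0, 0.9, -0.1]
opening: 1.0
```

```bash
python3 -c "
from h import *
go(w(-130,-30,140),Rt(40))"
```

```text
t 1.45 mouth [-198.8  -72.5  172.6] q [ 0.29  0.18  1.79 -0.    1.18 -0.95] F [ 0.   0.9 -0.1] op 1.0
shift now cm [ 6.56  3.28 -4.71] | after turn cm [1.92 7.36 4.25] | turn deg [-29.21  62.94 -43.83]
```

Emit:
apply_moves --plan "0 0 0 -2.7 5.7 -4 0;0 0 0 -2.7 5.7 -4 0;0 0 0 -2.7 5.7 -4 0;0 0 0 -2.7 5.7 -4 0;0 0 0 -2.7 5.7 -4 0;0 0 0 -2.7 5.7 -4 0;0 0 0 -2.7 5.7 -4 0;0 0 0 -2.7 5.7 -4 0;0 0 0 -2.7 5.7 -4 0;0 0 0 -2.7 5.7 -4 0;0 0 0 -2.7 5.7 -4 0;0 0 0 0 0 0 0"

```text
clock: 2.65
eef_pos: [510.0, 155.5, 232.1]
tcp_rot: [-1.531, -0.908, -1.578]
contact_force: [0.3, -0.6, -0.2]
opening: 1.0
```

```bash
python3 -c "
from h import *
go(w(-130,-30,100),Rt(40))"
```

```text
t 2.65 mouth [-200.9  -75.   172.1] q [ 0.74  0.54  1.61 -0.66  1.66  0.9 ] F [ 0.3 -0.6 -0.2] op 1.0
shift now cm [-1.53  9.94  4.61] | after turn cm [-0.96 10.06  4.5 ] | turn deg [ 0.97 -2.6   2.06]
```

Emit:
apply_moves --plan "0 0 0 1 -2.6 2 0;-0.2 2.5 1.1 0 0 0 0.15;-0.2 2.5 1.1 0 0 0 0.15;-0.3 2.5 1.1 0 0 0 0.15;-0.3 2.5 1.2 0 0 0 0.15;0 0 0 0 0 0 0.15"

```text
clock: 3.25
eef_pos: [560.3, 90.1, 157.5]
tcp_rot: [-1.583, -0.86, -1.475]
contact_force: [-0.6, 1.1, 0.4]
opening: 0.847
```

```bash
python3 -c "
from h import *
import cv2
go(w(-107,-30,13),Rt(40))
cv2.imwrite('pics/w1.png',r.grab_frame('wrist'))"
```

```text
t 3.25 mouth [-132.2  -29.1   97.5] q [ 0.61  0.59  1.68 -0.72  1.44  0.83] F [-0.6  1.1  0.4] op 0.847
shift now cm [-4.76  7.43 -0.08] | after turn cm [-4.85  7.37 -0.09] | turn deg [-0.64  1.14 -0.73]
```

View pics/w1.png

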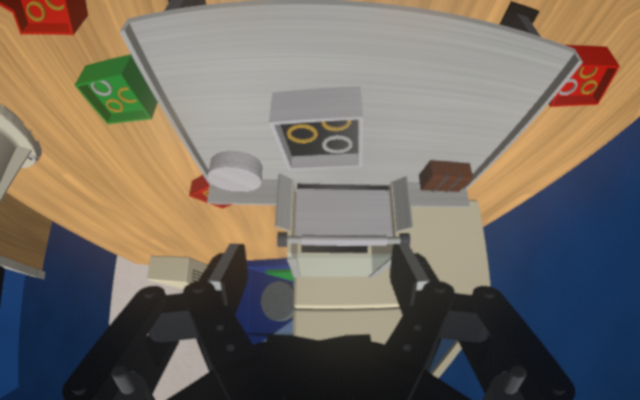

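The wrist view shows the tray with its rear bottom corners at (270,93) and (361,88), rear rim at (275,124) and (363,117), and front rim at (287,167) and (362,165). The rod ends are at (283,240) and (406,240), and the flap hangs shut. I'll convert these to mouth coordinates.

```bash
cat >> h.py <<'E'
def wray(uv,s):
    c=r.get_calibration("wrist");f=200/np.tan(np.radians(c["vertical_fov"])/2)
    d=np.array([uv[0]-c["cx"],uv[1]-c["cy"]]);n=np.hypot(*d);th=n/f
    k=np.r_[d/n*np.sin(th),np.cos(th)];H=np.array(c["hand_eye"]);R=Ro.from_euler("xyz",s["tcp_rot"]).as_matrix()
    return s["eef_pos"]+R@H[:3,3],R@H[:3,:3]@k
def wpl(uv,z,s=None):
    o,d=wray(uv,s or r.sense());return m(o+d*(z-o[2])/d[2])
E
python3 - <<'E'
from h import *
for n,uv,z in[("rb_near",(270,93),60),("rb_far",(361,88),60),("rr_near",(275,124),88),("rr_far",(363,117),88),("fr_near",(287,167),88),("fr_far",(362,165),88),
 ("rodN",(283,240),130),("rodF",(406,240),130),("flapbotN",(295,186),66),("flapbotF",(392,186),66),("shN",(126,22),68),("shF",(580,56),68)]:
    print(n,wpl(uv,z).round(1)[:2])
E
```

```text
rb_near [-143.3  -65.5]
rb_far [-150.5    1.3]
rr_near [-141.8  -59.5]
rr_far [-151.5    0.5]
fr_near [-78.8 -55.3]
fr_far [-84.7   9.5]
rodN [  8.8 -64.2]
rodF [ 7.2 71.5]
flapbotN [  7.4 -53.2]
flapbotF [ 3.2 59.5]
shN [-226.6 -145.4]
shF [-223.9  152.3]
```

```bash
python3 -c "
from h import *
go(w(-97,-27,11),Rt(40))"
```

```text
t 3.3 mouth [-133.2  -29.1   98.7] q [ 0.61  0.59  1.68 -0.72  1.44  0.83] F [ 0.1  0.5 -0.5] op 0.848
shift now cm [-4.27  8.47  0.2 ] | after turn cm [-4.39  8.41  0.21] | turn deg [-0.68  1.08 -0.75]
```

Emit:
apply_moves --plan "0 0 0 -0.7 1.1 -0.8 0;-0.9 1.7 0 0 0 0 0;-0.9 1.7 0 0 0 0 0;-0.9 1.7 0 0 0 0 0;-0.9 1.6 0.1 0 0 0 0;-0.8 1.6 0.1 0 0 0 0;0 0 0 0 0 0 0"

```text
clock: 4.0
eef_pos: [563.8, 56.5, 65.8]
tcp_rot: [-1.569, -0.87, -1.503]
contact_force: [-0.4, 0.0, -0.2]
opening: 0.999
```

```bash
python3 -c "
from h import *
import cv2
go(w(-97,12,11),Rt(40))
cv2.imwrite('pics/w2.png',r.grab_frame('wrist'))"
```

```text
t 4.0 mouth [-98.5 -27.8   5.8] q [ 0.56  0.71  1.73 -0.77  1.3   0.94] F [-0.4  0.  -0.2] op 0.999
shift now cm [ 0.5  -0.21  3.98] | after turn cm [ 0.5  -0.22  3.98] | turn deg [-0.19  0.07 -0.16]
```

View pics/w2.png

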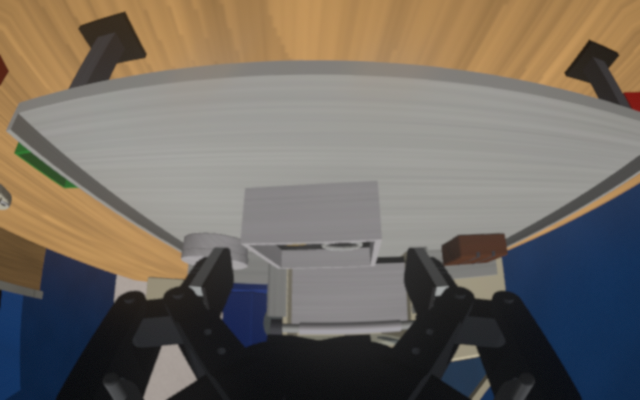

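The fingers straddle the tray at (215,270) and (425,270) with no contact. Next I push it sideways towards the mouth's centre line.

Emit:
apply_moves --plan "0.4 -0.2 0.5 0 0 0 0;0 0 0.6 0 0 0 0;0 0 0.6 0 0 0 0;0 0 0.6 0 0 0 0;0 0 0.6 0 0 0 0;0 0 0.5 0 0 0 0;0 0 0.5 0 0 0 0;0 0 0 0 0 0 0;0 0 -0.4 0 0 0 0"

```text
clock: 4.95
eef_pos: [605.5, 60.3, 74.4]
tcp_rot: [-1.559, -0.867, -1.51]
contact_force: [-0.5, 0.5, -0.5]
opening: 1.001
```

```bash
python3 -c "
from h import *
import cv2
go(w(-185,2,40),Rt(40))
cv2.imwrite('pics/w3.png',r.grab_frame('wrist'))
cv2.imwrite('pics/t3.png',r.grab_frame('top'))"
```

```text
t 4.95 mouth [-99.6  14.1  14.4] q [ 0.53  0.73  1.65 -0.78  1.33  0.89] F [-0.5  0.5 -0.5] op 1.001
shift now cm [-3.57 -8.18 -1.16] | after turn cm [-3.53 -8.19 -1.21] | turn deg [-0.47 -0.2  -0.3 ]
```

View pics/w3.png

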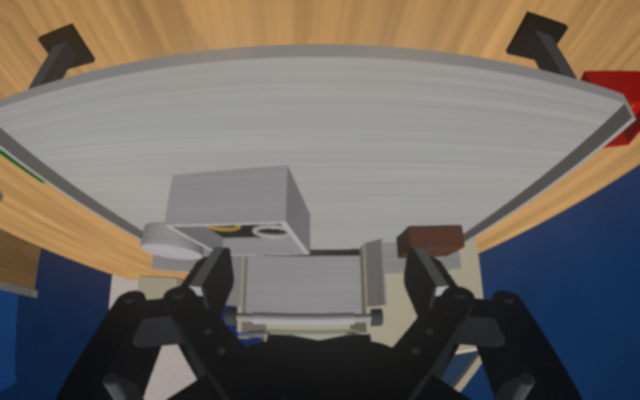

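```bash
python3 - <<'E'
from h import *
for n,uv,z in[("rb_near",(173,176),60),("rb_far",(288,166),60),("rr_near",(166,223),88),("rr_far",(289,222),88),("f_near",(215,253),88),("f_far",(310,250),88),("cheekN",(245,250),60),("shN",(145,237),60)]:
    print(n,wpl(uv,z).round(1)[:2])
s=r.sense();R=Ro.from_euler("xyz",s["tcp_rot"]).as_matrix()
c=r.get_calibration("wrist");H=np.array(c["hand_eye"]);f=200/np.tan(np.radians(c["vertical_fov"])/2)
for p in([0,0,0],[0,0,42],[0,0,-42],[0,-13,-42],[0,-13,-55],[11,-13,-42],[-11,-13,-42]):
    q=np.linalg.inv(H)@np.r_[p,1];th=np.arctan2(np.hypot(q[0],q[1]),q[2]);k=f*th/np.hypot(q[0],q[1]);print(p,c["cx"]+k*q[0],c["cy"]+k*q[1])
E
```

```text
rb_near [-142.7  -65.6]
rb_far [-151.2   -1.2]
rr_near [-146.4  -62.8]
rr_far [-1.504e+02  1.000e-01]
f_near [-79.3 -57.8]
f_far [-93.3   8.3]
cheekN [ 33.7 -63.4]
shN [  -7.2 -162.6]
[0, 0, 0] 317.63640644361396 226.21480737284372
[0, 0, 42] 384.6252470189123 225.6938276629283
[0, 0, -42] 250.70851853309853 225.74797196640364
[0, -13, -42] 246.31989256354723 234.33912694821353
[0, -13, -55] 225.40899898579733 233.86244663837024
[11, -13, -42] 247.9711290749604 250.85118432988938
[-11, -13, -42] 244.73968990159466 216.99213826682933
```

```bash
python3 - <<'E'
import cv2
a=cv2.imread("pics/t3.png")[100:300,240:490]
cv2.imwrite("pics/ct3.png",cv2.resize(a,None,fx=3,fy=3,interpolation=cv2.INTER_CUBIC))
E
```

```text
(no output)
```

View pics/ct3.png

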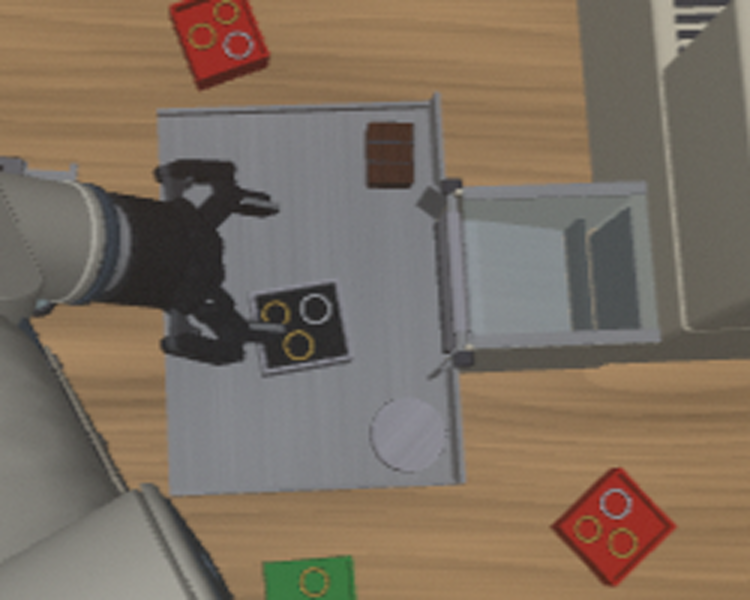

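```bash
python3 - <<'E'
from h import *
s=r.sense();R=Ro.from_euler("xyz",s["tcp_rot"]).as_matrix()
for a,b in[((336,208.3),(225,249)),((332.3,170),(412,249))]:
    o1,d1=ray("top",a);o2,d2=wray(b,s)
    k=np.linalg.lstsq(np.c_[d1,-d2],o2-o1,rcond=None)[0];p=o1+d1*k[0];q=o2+d2*k[1]
    print((p+q)/2,np.linalg.norm(p-q).round(1),"mouth",m((p+q)/2).round(1),"tool",(R.T@((p+q)/2-s["eef_pos"])).round(1))
E
```

```text
[556.32443813  84.00535919  96.18199775] 5.1 mouth [-126.5  -33.4   36.2] tool [ -0.7 -35.  -46.3]
[649.55282163  93.85306639  96.78695936] 3.0 mouth [-130.2   60.2   36.8] tool [ -2.8 -37.5  47.4]
```

The tray has not moved. With the fingers open, the tips stand about 35 mm behind the TCP, so at z ≈ 96 mm they passed over the rim. I'll lift, shut the fingers and push the tray's side with the shut tips instead.

Emit:
apply_moves --plan "2.3 -1.9 0 0 0 0 0;2.3 -1.9 0 0 0 0 0.5;0 0 -3.4 0 0 0 1;0 0 -3.4 0 0 0 1;0 0 -3.4 0 0 0 1;0 0 0 0 0 0 1;0 0 0 0 0 0 1;0 0 0 0 0 0 1"

```text
clock: 5.85
eef_pos: [497.6, 51.5, 135.5]
tcp_rot: [-1.562, -0.868, -1.507]
contact_force: [0.8, -0.1, -0.1]
opening: -0.005
```

```bash
python3 - <<'E'
from h import *
import cv2
go(w(-112,-88,14),Rt(40))
w_=r.grab_frame('wrist');t=r.grab_frame('top')
cv2.imwrite('pics/w4.png',w_);cv2.imwrite('pics/t4.png',t)
a=cv2.resize(w_[140:340,170:470],None,fx=1.5,fy=1.5);b=cv2.resize(t[150:250,280:430],None,fx=3,fy=3)
cv2.imwrite('pics/c4.png',np.vstack([a,b]))
E
```

```text
t 5.85 mouth [-97.9 -94.1  75.5] q [ 0.61  0.54  1.86 -0.73  1.36  0.94] F [ 0.8 -0.1 -0.1] op -0.005
shift now cm [-5.61  2.91  0.58] | after turn cm [-5.62  2.88  0.61] | turn deg [-0.45 -0.06 -0.26]
```

View pics/c4.png

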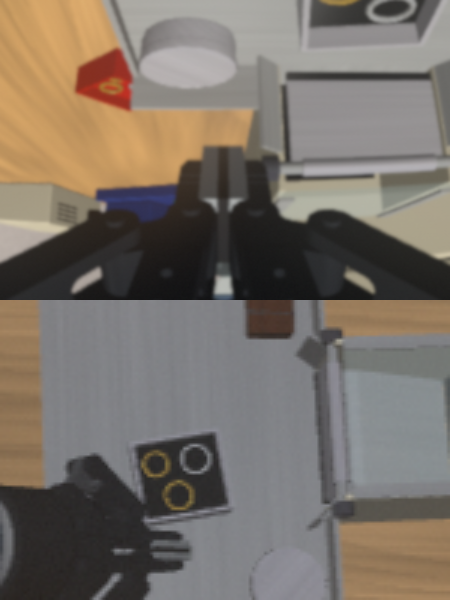

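```bash
python3 - <<'E'
from h import *
s=r.sense();R=Ro.from_euler("xyz",s["tcp_rot"]).as_matrix()
for a,b in[((343.3,233.3),(318.7,238))]:
    o1,d1=ray("top",a);o2,d2=wray(b,s)
    k=np.linalg.lstsq(np.c_[d1,-d2],o2-o1,rcond=None)[0];p=o1+d1*k[0];q=o2+d2*k[1]
    print((p+q)/2,np.linalg.norm(p-q).round(1),"mouth",m((p+q)/2).round(1),"tool",(R.T@((p+q)/2-s["eef_pos"])).round(1))
go(w(-105,-90,10),Rt(40))
E
```

```text
[496.98811829  70.14365808 147.91212333] 0.6 mouth [-116.5  -93.6   87.9] tool [ -2.5 -22.3   0.3]
t 5.95 mouth [-97.9 -93.7  75.4] q [ 0.61  0.54  1.86 -0.73  1.36  0.94] F [-0.2  0.4 -0.3] op 0.002
shift now cm [-5.45  3.69  0.33] | after turn cm [-5.47  3.66  0.37] | turn deg [-0.45 -0.08 -0.27]
```

Emit:
apply_moves --plan "-1.8 1.3 0.1 0 0 0 1;-1.8 1.3 0.1 0 0 0 1;-1.6 1.3 0.1 0 0 0 1;0 0 0 0 0 0 1"

```text
clock: 6.35
eef_pos: [505.1, 56.6, 68.5]
tcp_rot: [-1.555, -0.866, -1.513]
contact_force: [-0.3, -0.0, 1.3]
opening: -0.004
```

Emit:
apply_moves --plan "-0.3 0.25 0 0 0 0 1;0 0 0 0 0 0 1"

```text
clock: 6.55
eef_pos: [506.0, 56.5, 64.9]
tcp_rot: [-1.555, -0.866, -1.514]
contact_force: [0.0, 0.0, -0.2]
opening: 0.001
```

```bash
python3 - <<'E'
from h import *
import cv2
go(w(-100,-90,-2),Rt(40))
E
```

```text
t 6.55 mouth [-102.4  -85.5    4.9] q [ 0.61  0.66  1.85 -0.76  1.27  1.03] F [ 0.   0.  -0.2] op 0.001
shift now cm [-0.37  0.63 -0.46] | after turn cm [-0.38  0.63 -0.45] | turn deg [-0.51 -0.34 -0.37]
```

Emit:
apply_moves --plan "-0.25 0.25 0 0 0 0 1;-0.25 0.25 0 -0.5 -0.3 -0.4 1;0 0 0 0 0 0 1;0 0 0.6 0 0 0 1;0 0 0.6 0 0 0 1;0 0 0.6 0 0 0 1;0 0 0.6 0 0 0 1;0 0 0.6 0 0 0 1"

```text
clock: 7.35
eef_pos: [539.2, 58.7, 59.6]
tcp_rot: [-1.567, -0.872, -1.509]
contact_force: [-1.9, 0.6, -0.6]
opening: 0.001
```

```bash
cat >> h.py <<'E'
import cv2
def tray(k):
    """dark pad in the top view -> centre and yaw in mouth frame (pad plane about z 66)"""
    im=r.grab_frame("top");cv2.imwrite(f"pics/t{k}.png",im)
    msk=np.zeros(im.shape[:2],np.uint8);msk[138:262,300:388]=(im[138:262,300:388].max(2)<62)*255
    msk=cv2.morphologyEx(msk,cv2.MORPH_CLOSE,np.ones((7,7)))
    for c in cv2.findContours(msk,0,2)[0]:
        if cv2.contourArea(c)>150:
            (x,y),sz,an=cv2.minAreaRect(c);B=cv2.boxPoints(((x,y),sz,an));Q=np.array([m(plane("top",p,86))[:2] for p in B])
            e=Q[1]-Q[0];print("blob",(round(x),round(y)),Q.mean(0).round(1),"edge deg",round((np.degrees(np.arctan2(e[1],e[0]))+45)%90-45,1),"size",np.linalg.norm(e).round(),np.linalg.norm(Q[2]-Q[1]).round())
E
python3 - <<'E'
from h import *
go(w(-100,-39,-2),Rt(40));tray(5)
E
```

```text
t 7.35 mouth [-102.4  -52.1   -0.4] q [ 0.58  0.7   1.78 -0.76  1.29  0.99] F [-1.9  0.6 -0.6] op 0.001
shift now cm [0.03 0.29 1.31] | after turn cm [0.03 0.29 1.31] | turn deg [-0.06 -0.14 -0.03]
blob (328, 217) [-144.1  -48.2] edge deg -2.1 size 130.0 130.0
```

Contact is about 1.9 N, as expected for sliding the tray. I'll finish the shift, then back off behind the tray and look.

Emit:
apply_moves --plan "0 0 0.5 0 0 0 1;0 0 0.4 0 0 0 1;0 0 0.4 0 0 0 1;0 0 0 0 0 0 1;0 0 -1 0 0 0 1;0 0 -1 0 0 0 1;-0.8 -3 0 0 0 0 1;-0.8 -3 0 0 0 0 1;-0.8 -3 0 0 0 0 0.8;0 0 0 0 0 0 0.6;0 0 0 0 0 0 0.6"

```text
clock: 8.5
eef_pos: [521.6, 142.8, 100.1]
tcp_rot: [-1.572, -0.875, -1.505]
contact_force: [-0.1, -0.5, -1.1]
opening: 0.398
```

```bash
python3 - <<'E'
from h import *
go(w(-180,2,0),Rt(40));tray(6)
im=r.grab_frame('wrist')
cv2.imwrite('pics/w6.png',im)
E
```

```text
t 8.5 mouth [-187.5  -64.2   40.1] q [ 0.71  0.68  1.68 -0.67  1.43  0.97] F [-0.1 -0.5 -1.1] op 0.398
shift now cm [-2.6   3.13  6.63] | after turn cm [-2.59  3.15  6.62] | turn deg [ 0.09 -0.01  0.14]
blob (345, 197) [-103.   -3.] edge deg -18.4 size 54.0 61.0
```

View pics/w6.png

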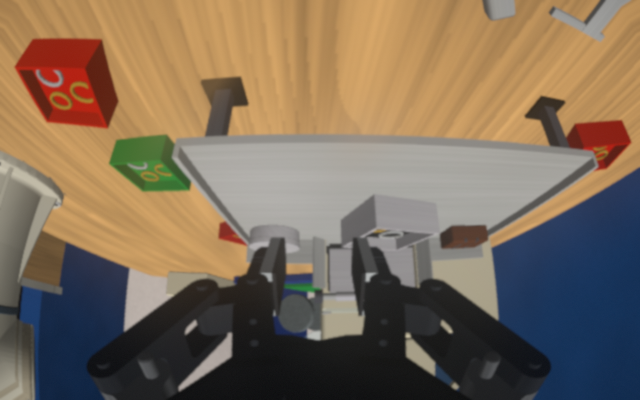

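```bash
python3 - <<'E'
from h import *
c=r.get_calibration("wrist");H=np.array(c["hand_eye"]);f=200/np.tan(np.radians(c["vertical_fov"])/2)
def pr(p):
    q=np.linalg.inv(H)@np.r_[p,1];th=np.arctan2(np.hypot(q[0],q[1]),q[2]);k=f*th/np.hypot(q[0],q[1]);return round(c["cx"]+k*q[0]),round(c["cy"]+k*q[1])
for x in(-40,-20,0,11):print(x,[(y,pr([x,y,0])[1]) for y in(0,-20,-30,-60,-73,-85,-95,-110)])
go(w(-185,0,12),Rt(38))
for n,uv,z in[("rb_far",(437,206),60),("rb_mid",(376,197),60),("rr_far",(436,232),88),("nb",(343,228),60),("nr_f",(343,245),88)]:print(n,wpl(uv,z).round(1)[:2])
E
```

```text
-40 [(0, 162), (-20, 170), (-30, 175), (-60, 193), (-73, 203), (-85, 216), (-95, 228), (-110, 253)]
-20 [(0, 195), (-20, 207), (-30, 213), (-60, 239), (-73, 254), (-85, 270), (-95, 286), (-110, 317)]
0 [(0, 226), (-20, 240), (-30, 248), (-60, 279), (-73, 296), (-85, 315), (-95, 333), (-110, 364)]
11 [(0, 242), (-20, 257), (-30, 266), (-60, 299), (-73, 317), (-85, 336), (-95, 354), (-110, 385)]
t 8.6 mouth [-186.8  -64.1   40. ] q [ 0.7   0.68  1.68 -0.67  1.43  0.97] F [ 0.3  0.4 -0.3] op 0.4
shift now cm [-2.03  1.92  6.41] | after turn cm [-2.09  1.87  6.41] | turn deg [ 0.14 -0.03 -1.85]
rb_far [-113.7   46.3]
rb_mid [-136.2  -16.2]
rr_far [-124.8   37.5]
nb [-46.4 -37.1]
nr_f [-84.5 -40.6]
```

Emit:
apply_moves --plan "0 0 2.1 0 0 0 0.7;0 0 2 0 0 0 0.7;0 0 2 0 0 0 0.7;-1.2 1 0 0 0 0 0.7;-1.2 1 0 0 0 0 0.7;0 0 0 0 0 0 0.7"

```text
clock: 9.2
eef_pos: [579.8, 138.9, 63.6]
tcp_rot: [-1.584, -0.88, -1.502]
contact_force: [0.6, 0.4, -0.5]
opening: 0.301
```

Emit:
apply_moves --plan "-0.25 0.2 0 0 0 0 0.7;0 0 0 0 0 0 0.7"

```text
clock: 9.4
eef_pos: [577.8, 137.9, 59.1]
tcp_rot: [-1.589, -0.882, -1.498]
contact_force: [-0.8, 0.4, 0.6]
opening: 0.301
```

```bash
python3 - <<'E'
from h import *
go(w(-160,-3,-3),Rt(40))
E
```

```text
t 9.4 mouth [-178.8   -8.5   -0.9] q [ 0.65  0.79  1.58 -0.7   1.42  0.93] F [-0.8  0.4  0.6] op 0.301
shift now cm [1.04 1.58 0.57] | after turn cm [1.05 1.58 0.55] | turn deg [0.73 0.24 0.55]
```

Emit:
apply_moves --plan "0.3 0.7 0.5 0.7 0.2 0.5 0.7;0.5 0.6 0 0 0 0 0.7;0.5 0.6 0 0 0 0 0.7;0.5 0.6 0 0 0 0 0.7;0.5 0.6 0 0 0 0 0.7;0.5 0.6 0 0 0 0 0.7;0.5 0.6 0 0 0 0 0.7"

```text
clock: 10.1
eef_pos: [587.1, 80.4, 58.1]
tcp_rot: [-1.568, -0.872, -1.506]
contact_force: [-0.5, 1.4, -0.1]
opening: 0.305
```

```bash
python3 - <<'E'
from h import *
go(w(-80,0,-3),Rt(40));tray(7)
E
```

```text
t 10.1 mouth [-120.9   -3.    -1.9] q [ 0.57  0.76  1.66 -0.76  1.34  0.93] F [-0.5  1.4 -0.1] op 0.305
shift now cm [2.55 3.2  0.29] | after turn cm [2.54 3.2  0.3 ] | turn deg [-0.15 -0.02 -0.05]
blob (330, 195) [-135.9    2.8] edge deg -2.1 size 127.0 143.0
```

Emit:
apply_moves --plan "0.5 0.6 0 0 0 0 0.7;0.5 0.6 0.1 0 0 0 0.7;0.5 0.6 0.1 0 0 0 0.7;0.5 0.6 0.1 0 0 0 0.7;0 0 0 0 0 0 0.7"

```text
clock: 10.65
eef_pos: [592.3, 45.3, 58.1]
tcp_rot: [-1.569, -0.872, -1.506]
contact_force: [0.4, -0.6, 0.0]
opening: 0.303
```

```bash
python3 - <<'E'
from h import *
go(w(-60,0,-3),Rt(40))
w_=r.grab_frame('wrist');t=r.grab_frame('top');cv2.imwrite('pics/w8.png',w_);cv2.imwrite('pics/t8.png',t)
a=cv2.resize(w_[100:300,160:480],None,fx=1.5,fy=1.5);b=cv2.resize(t[150:240,300:460],None,fx=3,fy=3)
cv2.imwrite('pics/c8.png',np.vstack([a,b]))
E
```

```text
t 10.65 mouth [-85.5  -0.1  -1.9] q [ 0.52  0.74  1.69 -0.79  1.3   0.92] F [ 0.4 -0.6  0. ] op 0.303
shift now cm [1.56 2.02 0.  ] | after turn cm [1.56 2.02 0.01] | turn deg [-0.08 -0.04 -0.02]
```

View pics/c8.png

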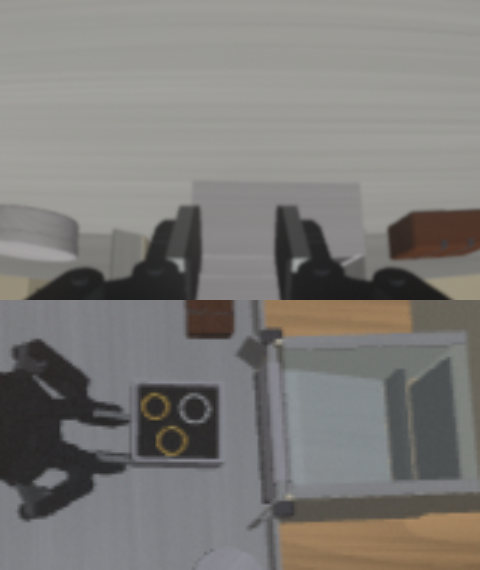

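```bash
python3 - <<'E'
from h import *
print(wpl((288.7,220.7),60).round(1),wpl((400,222),60).round(1))
for n,p,z in[("tray",[(136,383),(220,384),(132,465),(220,465)],88),("rod",[(278,338),(286,508)],130)]:
    print(n,np.mean([m(plane("top",(q[0]/3+300,(q[1]-300)/3+150),z)) for q in p],0).round(1))
E
```

```text
[-103.5  -16.3   -0. ] [-99.6  48.5   0. ]
tray [-69.7   8.   28. ]
rod [ 2.8 -1.7 70. ]
```

The tray is square to the mouth, with its centre about 10 mm to +y of the mouth's middle. That leaves about 12 mm each side. I'll re-centre the fingers on it and push on.

Emit:
apply_moves --plan "-0.4 -0.5 0 0 0 0 0.7;0 0 0.9 0 0 0 0.65;0.5 0.6 0 0 0 0 0.65;0.5 0.6 0 0 0 0 0.65;0.5 0.6 0 0 0 0 0.65;0.5 0.6 0 0 0 0 0.65;0.5 0.6 0 0 0 0 0.65"

```text
clock: 11.45
eef_pos: [605.4, 13.9, 58.0]
tcp_rot: [-1.566, -0.871, -1.505]
contact_force: [-0.7, 1.9, 0.3]
opening: 0.348
```

```bash
python3 - <<'E'
from h import *
go(w(26,9,-3),Rt(40))
E
```

```text
t 11.45 mouth [-53.3  10.9  -2. ] q [ 0.47  0.74  1.7  -0.83  1.27  0.9 ] F [-0.7  1.9  0.3] op 0.348
shift now cm [ 5.03  6.13 -0.22] | after turn cm [ 5.02  6.14 -0.19] | turn deg [-0.26  0.   -0.09]
```

Emit:
apply_moves --plan "0.5 0.6 -0.1 0 0 0 0.65;0.5 0.6 -0.1 0 0 0 0.65;0.5 0.6 0 0 0 0 0.65;0.5 0.6 0 0 0 0 0.65"

```text
clock: 11.85
eef_pos: [605.5, -20.5, 57.9]
tcp_rot: [-1.566, -0.871, -1.506]
contact_force: [-0.7, 2.1, 0.3]
opening: 0.347
```

```bash
python3 - <<'E'
from h import *
go(w(26,9,-3),Rt(40))
t=r.grab_frame('top');s=r.grab_frame('scene');cv2.imwrite('pics/t9.png',t)
b=cv2.resize(t[150:240,300:460],None,fx=3.5,fy=3.5);a=cv2.resize(s[120:220,200:360],None,fx=3.5,fy=3.5)
cv2.imwrite('pics/c9.png',np.vstack([a,b])[:600])
E
```

```text
t 11.85 mouth [-19.    8.8  -2.1] q [ 0.42  0.72  1.74 -0.86  1.23  0.9 ] F [-0.7  2.1  0.3] op 0.347
shift now cm [2.83 3.5  0.  ] | after turn cm [2.82 3.51 0.02] | turn deg [-0.27 -0.03 -0.12]
```

View pics/c9.png

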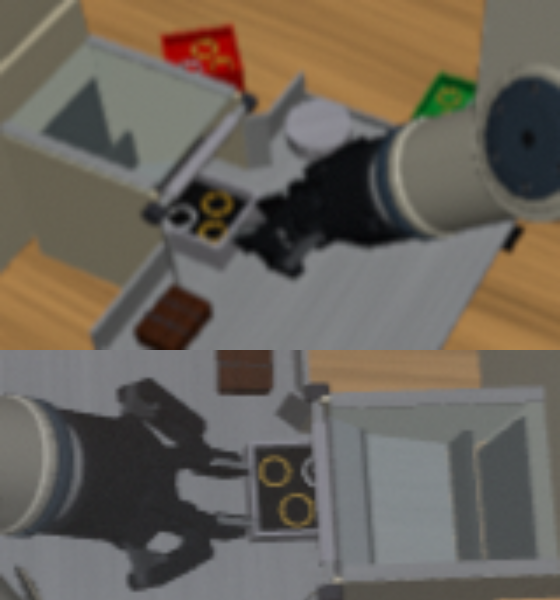

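The picture shows the tray half through the open flap, square and clear of both cheeks. I'll now do the final push and retract straight away.

Emit:
apply_moves --plan "0.5 0.6 0 0 0 0 0.65;0.5 0.6 0 0 0 0 0.65;0.5 0.6 0 0 0 0 0.65;0.5 0.6 0 0 0 0 0.65;0.5 0.6 0 0 0 0 0.65;-1.9 -2.3 0 0 0 0 0.65;-2.6 -3.1 0 0 0 0 0.65;-2.6 -3.1 0 0 0 0 0.65;-2.6 -3.1 0 0 0 0 0.65;0 0 0 0 0 0 0.65"

```text
clock: 12.95
eef_pos: [597.0, 87.2, 57.9]
tcp_rot: [-1.569, -0.872, -1.51]
contact_force: [-0.0, -0.4, 0.3]
opening: 0.35
```

```bash
python3 - <<'E'
from h import *
go(w(-100,9,40),Rt(40))
t=r.grab_frame('top');cv2.imwrite('pics/t10.png',t)
print((t[165:230:4,385:460:3].max(2)))
def gold(t):
    h=cv2.cvtColor(t,cv2.COLOR_BGR2HSV)[150:240,330:460];M=(h[...,0]>15)&(h[...,0]<32)&(h[...,1]>120);y,x=np.nonzero(M);return len(x),x.mean()+330 if len(x) else 0,y.mean()+150 if len(x) else 0
for k in(8,9,10):print(k,gold(cv2.imread(f"pics/t{k}.png")))
E
```

```text
t 12.95 mouth [-127.     7.3   -2.1] q [ 0.57  0.77  1.62 -0.75  1.35  0.92] F [-0.  -0.4  0.3] op 0.35
shift now cm [ 4.96 -0.64  0.18] | after turn cm [ 4.96 -0.63  0.17] | turn deg [ 0.12 -0.19 -0.01]
[[ 74  72 104 106 128 130 128 127 129 129 127 129 112 112 114 109 110 107
  107 105 103 105 127 129 104]
 [ 74  86 131 102 118 117 115 116 116 116 116 116 117 115 117 118 119 115
  115 116 121 113 127 128 101]
 [103  96 142 102 124 121 112 117 117 117 114 116 115 116 116 115  87 116
  117 119  83  82 127 129 103]
 [129 128 142 101 122 123 131 149 149 120 128 140 147 145 129  94  87 139
   82  81  83  83 120 128 105]
 [129 130 144  91 124 123 133 150 150 129 113  86 107  93 109 150  88 102
   81  83  83  81 118 130 109]
 [130 132 142 101 125 124 120 147 151 121  85  86  91  85 108 148  91 105
   83  81  81  80 108 128 111]
 [130 133 140 111 124 122 110 149 151 130  86  87 139  99  88 150  96 115
   81  82  80  82  93 128 120]
 [130 128 139 122 125 122  97 147 148 139 130  87 108  86  88 149 109 103
   81  82  81  82  86 128 125]
 [131 128 136 131 122 124  98 149 150 150 128  88 132  8
[... 318 characters left out ...]
42 120  86  90
   92  82  83  93  94 123 127]
 [132 131 130 130 109 133 133 132 131 130 131 129 128 128 127 128 130 129
  128 128 127 127 126 127 127]
 [134 131 100  70  67  86  85  85  86  86  84  85  85  86  85  84  83  85
   84  85  85  85  85  86  86]
 [133 110  73  61  56  86  85  87  86  85  84  86  86  85  85  84  85  86
   86 126 147 146 166 164 163]
 [ 98 117 118 160 158 159 159 159 158 157 156 155 154 153 151 150 149 161
  162 162 160 161 160 159 160]
 [134 124 111 157 158 156 156 153 154 151 151 148 148 145 145 143 143 141
  138 143 150 151 151 151 151]]
8 (36, np.float64(353.52777777777777), np.float64(190.77777777777777))
9 (40, np.float64(380.3), np.float64(189.1))
10 (0, 0, 0)
```

No force on the arm, and the tray is seen under the hood. I'll back away and wait for the flap to close.

Emit:
apply_moves --plan "0 -4 0 0 0 0 0.65;0 -4 0 0 0 0 0.65;0 -4 0 0 0 0 0.65;0 0 0 0 0 0 0.65;0 0 0 0 0 0 0.65;0 0 0 0 0 0 0.65;0 0 0 0 0 0 0.65;0 0 0 0 0 0 0.65;0 0 0 0 0 0 0.65;0 0 0 0 0 0 0.65;0 0 0 0 0 0 0.65;0 0 0 0 0 0 0.65;0 0 0 0 0 0 0.65;0 0 0 0 0 0 0.65;0 0 0 0 0 0 0.65;0 0 0 0 0 0 0.65;0 0 0 0 0 0 0.65;0 0 0 0 0 0 0.65;0 0 0 0 0 0 0.65;0 0 0 0 0 0 0.65"

```text
clock: 15.0
eef_pos: [588.8, 165.2, 133.3]
tcp_rot: [-1.588, -0.884, -1.506]
contact_force: [-0.9, -0.4, 0.4]
opening: 0.349
```

Emit:
apply_moves --plan "0 0 0 0 0 0 0.65;0 0 0 0 0 0 0.65;0 0 0 0 0 0 0.65;0 0 0 0 0 0 0.65;0 0 0 0 0 0 0.65;0 0 0 0 0 0 0.65;0 0 0 0 0 0 0.65;0 0 0 0 0 0 0.65;0 0 0 0 0 0 0.65;0 0 0 0 0 0 0.65;0 0 0 0 0 0 0.65;0 0 0 0 0 0 0.65;0 0 0 0 0 0 0.65;0 0 0 0 0 0 0.65;0 0 0 0 0 0 0.65"

```text
clock: 16.5
eef_pos: [588.8, 165.1, 133.3]
tcp_rot: [-1.588, -0.884, -1.506]
contact_force: [0.3, -0.2, 0.5]
opening: 0.353
```

```bash
python3 - <<'E'
from h import *
go(w(-100,9,40),Rt(40))
t=r.grab_frame('top');s=r.grab_frame('scene');cv2.imwrite('pics/t11.png',t);cv2.imwrite('pics/s11.png',s)
t0=cv2.imread('pics/t0.png') if 0 else cv2.imread('pics/top0.png')
# diff with first pictures: shut flap region, tin, block
d=cv2.absdiff(t,t0).max(2);ds=cv2.absdiff(s,cv2.imread('pics/scene0.png')).max(2)
print("mouth strip rows167-220, cols 382-397: mean/max",d[167:220,382:397].mean(),d[167:220,382:397].max())
print("flap region scene",ds[165:190,247:270].mean(),ds[165:190,247:270].max())
print("tin",d[230:260,362:392].max(),"block",d[138:165,360:380].max())
print("now  ",t[180:215:8,385:460:3].max(2));print("start",t0[180:215:8,385:460:3].max(2))
b=(t[170:215,398:460].max(2)<100)&(t0[170:215,398:460].max(2)>105);y,x=np.nonzero(b);print(len(x),x.min()+398,x.max()+398,y.min()+170,y.max()+170)
for uv in((x.min()+398,192),(x.max()+398,192)):print([m(plane("top",uv,z)).round(0)[[0,2]] for z in(20,40,60)])
E
```

```text
t 16.5 mouth [-205.3    4.3   73.3] q [ 0.67  0.73  1.5  -0.68  1.54  0.86] F [ 0.3 -0.2  0.5] op 0.353
shift now cm [ 4.11 10.24  0.65] | after turn cm [ 4.22 10.21  0.47] | turn deg [ 1.01 -0.04  0.63]
mouth strip rows167-220, cols 382-397: mean/max 5.885534591194968 37
flap region scene 4.389565217391304 30
tin 9 block 8
now   [[ 93  95 147 126 152 146 152 156 155 121  91  90  89  89 120 153  90 102
   84  85  85  85 119 133 110]
 [115  95 145 122 155 149 149 153 156 142 133  90 124  91 107 153  99 117
   84  85  86  85 104 132 117]
 [134  91 135 133 151 152 147 152 155 153 139  89 131  88  89 153 123  99
   86  84  84  82  87 131 132]
 [137  82 127 145 152 155 146 134 129 125 119 119 116 118 117 106  88  90
   85  82  84  84  84 133 133]
 [137  74  94 133 128 137 138 136 136 136 134 135 135 134 135 134 134 132
  132 134 134 132 132 132 132]]
start [[ 85  91 142 122 148 141 140 140 141 141 139 141 141 137 138  84  88 100
   81  82  81  81 116 128 106]
 [ 98  92 140 118 149 143 142 140 140 139 139 139 139 140 139  84  86 114
   81  82  81  80  99 127 113]
 [130  90 132 128 145 144 144 140 140 139 140 138 139 139 139  86  82  95
   83  82  82  80  84 127 129]
 [130  84 123 141 146 147 142 139 142 142 139 141 140 141 140 104  82  88
   81  81  82  81  81 127 127]
 [132  79  92 130 123 132 135 131 131 131 131 131 130 130 127 129 128 127
  128 129 129 128 126 128 129]]
200 413 428 179 201
[array([ 74., -40.]), array([ 68., -20.]), array([63.,  0.])]
[array([111., -40.]), array([105., -20.]), array([99.,  0.])]
```

Emit:
apply_moves --plan "0 0 0 0 0 0 0.65;0 0 0 0 0 0 0.65;0 0 0 0 0 0 0.65;0 0 0 0 0 0 0.65;0 0 0 0 0 0 0.65;0 0 0 0 0 0 0.65;0 0 0 0 0 0 0.65;0 0 0 0 0 0 0.65;0 0 0 0 0 0 0.65;0 0 0 0 0 0 0.65;0 0 0 0 0 0 0.65;0 0 0 0 0 0 0.65;0 0 0 0 0 0 0.65;0 0 0 0 0 0 0.65;0 0 0 0 0 0 0.65"

```text
clock: 18.1
eef_pos: [588.8, 165.1, 133.3]
tcp_rot: [-1.588, -0.884, -1.506]
contact_force: [1.1, -1.6, -1.2]
opening: 0.352
```

```bash
python3 - <<'E'
from h import *
s=r.grab_frame('scene').astype(int);t=r.grab_frame('top').astype(int)
R=lambda n:cv2.imread(f'pics/{n}.png').astype(int)
A=np.s_[155:195,240:275];B=np.s_[167:220,382:397]
for n,x,o,k in(("scene",s,"s11",A),("scene",s,"scene0",A),("top",t,"t11",B),("top",t,"top0",B)):
    d=(x[k]-R(o)[k]).mean(2);print(n,o,"mean",d.mean().round(1),"sd",d.std().round(1),"n>15",(abs(d)>15).sum(),np.argwhere(abs(d)>15)[:12].tolist())
E
```

```text
scene s11 mean 0.0 sd 2.2 n>15 4 [[21, 24], [32, 15], [36, 12], [37, 11]]
scene scene0 mean 3.6 sd 3.3 n>15 31 [[12, 6], [13, 5], [13, 6], [13, 7], [14, 4], [14, 5], [14, 6], [14, 7], [14, 8], [15, 4], [15, 5], [15, 6]]
top t11 mean -0.4 sd 4.1 n>15 17 [[7, 2], [7, 3], [8, 2], [8, 3], [9, 2], [10, 2], [22, 3], [23, 3], [23, 4], [24, 3], [25, 3], [26, 3]]
top top0 mean 4.5 sd 2.2 n>15 7 [[9, 2], [12, 2], [24, 3], [27, 3], [27, 4], [39, 4], [50, 6]]
```

```bash
python3 -c "
from rig import r
print(r.sense()['contact_force'].round(1),r.sign_off())"
```

```text
the job is handed in; nothing more can be done
[-0.4 -0.7 -0. ] None
```

The tray is in the chute and the flap hangs shut behind it. I handed the job in at about 18 s, with the arm clear and no contact force.

**What I did:** I slid the tray sideways onto the mouth's centre line with the shut fingertips. Then I squared it from behind with two tips and pushed it steadily in through the flap. The fingers were pulled straight back out at once.

**Last checks, by comparing images rather than by eye:**
- **Tray:** its dark pad lies at about mouth x = 64–105 mm under the hood, so the tray is down against the chute stop.
- **Flap:** the mouth area matches the starting picture in the top view, apart from a few edge pixels. In the scene view 31 pixels still differ. I took these to be the tray seen through the hood, but had no pictures left to view and confirm it.
- **Tin and block:** unchanged in the top view. I did not run a difference check on the other bystanders, but the arm never worked near them.

**Problems and disagreements:**
- **First side push missed:** with the fingers open, the tips passed just over the rim, because the real fingertips sit about 22 mm behind the stated TCP. I measured this and corrected for it.
- **Side push skewed the tray:** the repeated push turned it about 18 degrees; the push from behind squared it again.
- **Off-centre entry:** the tray went in roughly 10 mm off the mouth's middle, and the two cameras disagreed on that figure by several millimetres.
- **Height check failed:** the first two-view measurement put the tray rim and shelf lips about 8–12 mm lower than the text. The wrist view agreed with the text, so I used the text's heights.

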